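# Show the drilled end of a sheet coupon past the ledge

### The arm

A 7-joint arm with a two-finger parallel gripper is mounted at the origin on a cart in front of the work surface, level with it; the furniture and walls round the work are solid. World frame = base frame: x ahead of the robot, y to its left, z up, the work surface at z = 0. Lengths are in mm, angles in rad, forces in N, time in s.
With the tool pointing down it reaches from about 400 to 875 mm from the base axis. Payload 6.5 kg.
Tool frame: the origin (TCP) lies at the very end of the fingers, on their centre line; the grasp point (between the pads) lies 19 mm behind it; z points along the fingers, y is the line along which they close (so a half turn about z gives the same grasp; the last joint's range is limited). The gripper opens to 88 mm and grips with 3 to 60 N. Pads are 18 mm wide; open, the fingers measure 123 mm over their backs; the gripper's body (75 mm by 187 mm) begins 45 mm behind the grasp point.
Start: joints at [1.131, 0.536, -0.004, 1.538, 0.003, 1.067, -0.071], TCP at [237.347, -605.109, 238.716] pointing down, gripper open.
Joint ranges: [-2.7, 2.7], [-0.37, 2.16], [-1.27, 1.26], [0.24, 2.4], [-1.31, 4.45], [0.19, 1.91], [-2.76, 2.76]. Speed limits (rad/s): [2.39, 2.39, 3.14, 3.14, 3.14, 3.14, 3.14].

### API

Orientations are given as a rotation vector (axis times angle).
In Python, from cell import sensors, camera, ticket gives the robot as it stands. The module is installed in compiled form; this text tells all that it offers.
- The arm moves only by the shell command python3 -m inch 'ROWS' [OPENING]. ROWS is JSON, a list of rows, each a list of 2 entries, a list of its own where there are three numbers: the shift along the tool's x, y, z in mm, then the turn about the tool's z in degrees. In form: [[[x, y, z], turn], ...]. A call has 1 to 10 rows; each row is the pose to reach, as a shift and turn from the pose commanded when the call began, along the tool's axes at that moment; what a row does not reach only later rows make up. A row lasts 1/12 s, in which the tool goes at most 41.7 mm and 7.16 degrees, less where a joint would pass 70% of its speed; a pose out of reach is approached as far as the arm can. A call with a gripper value outside its range is refused whole. OPENING is the closure, from -1 (fully open) to 1 (shut), set as the call begins (- or left out, the last holds). The fingers move at their own pace and stop on an object; the grip force is fixed at half the most. Time passes only in rows, so rows that repeat a pose let the fingers close. It gives the time, the measured TCP pose, the force, the opening and the grip force at its end, in the units of the state.
- sensors.observe(): the state, without advancing time (a new reading comes with each control period).
- camera(name): name is "scene" or "top"; returns a dict with "img" (384x512x3 uint8, blue, green, red), "z_map" (384x512 float32, mm along the optical axis (not along the pixel's ray), 0 where there is no reading), "fx", "fy", "cx", "cy" (pixels), "R" (3x3) and "t" (3): a world point X has camera coordinates R X + t. Camera axes: x right, y down, z forward; pixel columns grow to the right and rows downward; lengths in mm; the calibration is good to about 2 mm. A picture is of the moment at which its call begins.
- ticket.job_done(): hands the job in; it is judged then, once.
The state is a dict: "time": time; "joint_pos": joint angles; "joint_vel": joint speeds; "tau": joint torques, N m; "eef_pos": TCP position; "ee_rot": TCP orientation; "wrist_force": force on the tool from outside, world axes, zero at the start; "wrist_torque": the same for the moment, N m; "width": finger opening in mm; "grasp_force": force on a finger pad.
Only numpy, scipy, OpenCV 4.12 (cv2) and the standard library are available. Lean on these libraries where they do the work, as an engineer would, in place of code of your own. Each camera call takes 0.05 s, during which the arm holds its last target. There are 200 camera calls.

### The job

Two dark metal plates lie side by side on the low white ledge. With the fingertips, push the plate that has a round hole along its lane, towards its hole end, until the whole hole is out past the end of the ledge but no more than about a third of the plate sticks out, and leave it lying flat there. Do not lift it, and leave the plain plate and the vial, timer and beaker nearby where they are.

Things in the scene. Friction and masses are not known exactly. Their poses are not given: they have to be found in the camera images.
- ledge: Low white two-lane ledge, fixed to the worktop, 160 (its x) by 320 (its y) mm, flat lane surface 50 mm above the worktop. Origin: centre of its underside, on the worktop; z up. Its long axis is y; the ends of the surface are at y = -160 and y = +160 mm, both open with no stop. Two lanes run along y, each 64 mm wide and centred at x = -35 and x = +35 mm, bounded by outer lips (12 mm wide) and a middle rib (6 mm wide) that stand 4 mm above the lane surface.
- drilled_plate: Dark grey metal plate with one round hole, 60 (x) by 150 (y) by 6 (z) mm, about 0.14 kg, loose, lying flat in one of the two lanes (either one), its length along the lane. Origin: centre of its underside. It starts wholly on the ledge with its hole end towards the ledge's +y end, 20 to 80 mm short of it; at least 85 mm of free lane lies behind its other end (y = -75 mm). It slides along the lane with 2 mm play at each side and stays where it is left.
- drilled_plate_hole0 (a point): Centre of the 20 mm hole at the plate's top face, 55 mm along the plate's +y from its origin, that is 20 mm from its +y end.
- plain_plate: Dark grey metal plate without a hole, otherwise the same: 60 by 150 by 6 mm, origin at the centre of its underside; loose in the other lane. To be left alone.
- vial: Small loose screw-cap vial, 24 mm across and 52 mm high, standing on the worktop about 130 mm beyond the ledge's +y end. Origin: centre of its underside. To be left alone.
- timer: Loose digital bench timer, 60 by 62 by 19 mm, lying on the worktop beside the ledge on the robot's side. Origin: centre of its underside. To be left alone.
- beaker: Loose clear beaker, 69 mm across and 78 mm high, standing on the worktop behind the ledge. Origin: centre of its underside. To be left alone.
Not all that is in view belongs to the job. What is shaped like the drilled_plate but blue is not meant.

How it is judged:
By the outcome, as a careful person would: the job done as asked, in the order asked, and still so for the second after the job is handed in, with the robot touching nothing.
It also fails if it takes over 32 s, if anything falls off the work surface, if the arm or the gripper's body presses on something with over 40 N, if the wrist force passes 120 N, or if a joint passes its speed limit or range.

## Working session

There is one attempt and no reset: what is moved stays moved. The work goes in short steps, Python scripts to look and compute and a shell command to move; the robot and the scene stay as the last step left them, time stands still between calls to the robot, and variables do not carry over. Pictures are saved under pics/ and viewed, at most 10 in all, crops included, and the job is handed in when it is done.

```bash
mkdir -p pics
python3 - <<'E'
from cell import sensors,camera
import cv2,pickle
s=sensors.observe();print(s['time'],s['eef_pos'],s['ee_rot'],s['width'])
d={n:camera(n) for n in('scene','top')}
pickle.dump(d,open('c0.pkl','wb'))
for n in d:
    cv2.imwrite(f'pics/{n}0.png',d[n]['img']);print(n,-d[n]['R'].T@d[n]['t'])
E
```

```text
0.0 [ 237.12249211 -604.55972482  237.84503702] [-3.08522854e+00 -5.83569559e-01  6.30947930e-04] 88.23869663708308
scene [-289.22908078  573.63182544  777.96303969]
top [419.54217687 159.8733755  989.17576001]
```

View pics/scene0.png

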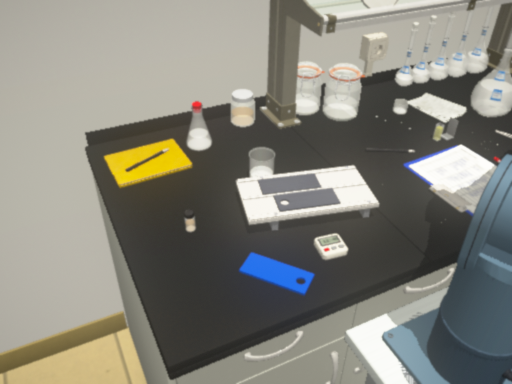

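View pics/top0.png

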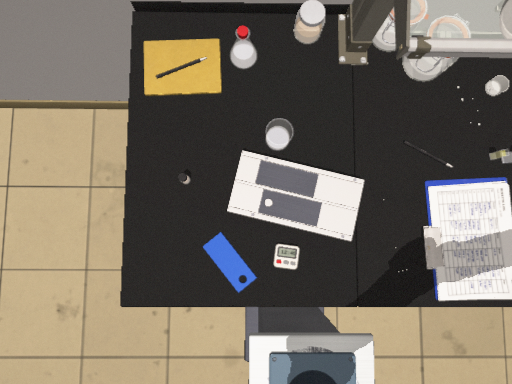

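Candidates: drilled plate, dark, in the front lane (top px 290,208, hole at 268,203); plain dark plate in the rear lane (286,179); blue holed plate on the worktop (230,262), not meant. I choose the front-lane one and check it in a crop while measuring.

```bash
cat > h.py <<'E'
import numpy as np,cv2
def ray(c,uv,z):
    uv=np.atleast_2d(uv).astype(float)
    d=np.c_[(uv[:,0]-c['cx'])/c['fx'],(uv[:,1]-c['cy'])/c['fy'],np.ones(len(uv))]@c['R']
    o=-c['R'].T@c['t']
    return o+d*((z-o[2])/d[:,2])[:,None]
def analyse(c,box):
    x0,y0,x1,y1=box
    g=c['img'].max(2);m=np.zeros_like(g);m[y0:y1,x0:x1]=(g[y0:y1,x0:x1]>140)*255
    cs,_=cv2.findContours(m,cv2.RETR_EXTERNAL,cv2.CHAIN_APPROX_NONE)
    L=max(cs,key=cv2.contourArea)
    w=ray(c,L[:,0],54)[:,:2].astype(np.float32);rl=cv2.minAreaRect(w)
    # ledge axes: long side direction with +y world
    b=cv2.boxPoints(rl);e=max(b[1]-b[0],b[2]-b[1],key=np.linalg.norm);e=e/np.linalg.norm(e)
    if e[1]<0:e=-e
    X=np.array([e[1],-e[0]]);C=np.array(rl[0])
    print('ledge',C,rl[1],'yaw',np.degrees(np.arctan2(-e[0],e[1])))
    f=np.zeros_like(g);cv2.drawContours(f,[L],-1,255,-1);f=cv2.erode(f,np.ones((3,3)))
    d=((g<140)&(f>0)).astype(np.uint8)*255
    cs,_=cv2.findContours(d,cv2.RETR_EXTERNAL,cv2.CHAIN_APPROX_NONE)
    for k in cs:
        if cv2.contourArea(k)<200:continue
        r=cv2.minAreaRect(ray(c,k[:,0],56)[:,:2].astype(np.float32))
        p=np.array(r[0])-C;print('plate',r[0],r[1],'ledge xy',p@X,p@e)
    return C,X,e
E
python3 - <<'E'
import pickle,cv2
from h import *
d=pickle.load(open('c0.pkl','rb'));c=d['top']
C,X,e=analyse(c,(215,140,375,248))
print('hole',ray(c,(268,203),56),'timer',ray(c,(286,257),19),'vial',ray(c,(185,176),52),'beaker',ray(c,(279,130),60))
cv2.imwrite('pics/crop.png',cv2.resize(c['img'][140:280,170:380],None,fx=3.5,fy=3.5,interpolation=cv2.INTER_CUBIC))
E
```

```text
ledge [502.31790161  45.90896606] (318.200439453125, 159.02394104003906) yaw -13.403551
plate (470.31317138671875, 62.282020568847656) (147.74171447753906, 61.03152084350586) ledge xy -34.92837830310623 8.508117855446471
plate (543.4860229492188, 69.33731079101562) (147.3836669921875, 60.83479690551758) ledge xy 34.61588117035717 32.33330077311712
hole [[481.74555192 116.09323332  56.        ]] timer [[346.42468372  68.31664434  19.        ]] vial [[548.83375335 324.2227592   52.        ]] beaker [[666.50965127  88.55452937  60.        ]]
```

View pics/crop.png

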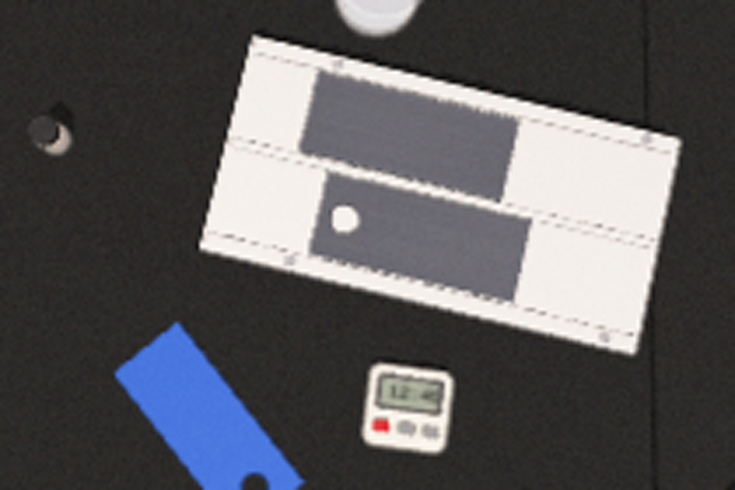

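The crop shows a dark plate in the front lane with one round hole at crop px (344,219), near its left (+y) end. The rear one is plain, so the choice holds. Plan: fingers shut, tool x along the lane, descend behind the plate at ledge y≈-105, then push about 117 mm.

```bash
python3 -m inch '[[[20,-22,0],-4],[[50,-55,0],-8],[[78,-87,0],-14],[[106,-119,0],-20],[[134,-151,0],-26],[[162,-182,0],-32],[[190,-213,0],-38],[[218,-244,0],-44],[[237,-265,0],-50],[[237,-265,0],-55.2]]' 1
cat >> h.py <<'E'
def rel(C,yaw,goal_l,goal_z):
    """shift in tool axes + turn (deg) to reach ledge-frame goal with tool x along ledge y"""
    from cell import sensors
    from scipy.spatial.transform import Rotation as Ro
    s=sensors.observe();R=Ro.from_rotvec(s['ee_rot']).as_matrix();a=np.radians(yaw)
    X=np.array([np.cos(a),np.sin(a)]);e=np.array([-X[1],X[0]])
    g=np.r_[C+goal_l[0]*X+goal_l[1]*e,goal_z]
    p=s['eef_pos'];q=p[:2]-C
    print('t',s['time'],'tcp',p.round(1),'in ledge',(q@X).round(1),(q@e).round(1),'F',s['wrist_force'].round(1),'w',s['width'])
    print('shift',(R.T@(g-p)).round(1),'turn',-(90+yaw-np.degrees(np.arctan2(R[1,0],R[0,0]))))
E
python3 -c "
from h import *
rel(np.array([502.3,45.9]),-13.4,(-35,-105),120)"
```

```text
time: 0.93
eef_pos: [363.6, -265.0, 238.7]
ee_rot: [-2.45, -1.964, -0.003]
wrist_force: [-0.9, -0.2, 0.4]
width: 23.7
grasp_force: 0.0
t 0.9333 tcp [ 363.6 -265.   238.7] in ledge -62.9 -334.6 F [-0.9 -0.2  0.4] w 23.739466249359012
shift [228.9  31.3 119.3] turn 0.8525235438052334
```

```bash
python3 -m inch '[[[25,3,0],0.5],[[55,8,10],0.9],[[90,12,25],0.9],[[125,17,45],0.9],[[155,22,65],0.9],[[185,26,88],0.9],[[210,29,105],0.9],[[225,31,115],0.9],[[229,31,119],0.9],[[229,31,119],0.9]]' 1
python3 - <<'E'
from h import *
from cell import camera
rel(np.array([502.3,45.9]),-13.4,(-35,-105),53)
c=camera('scene');cv2.imwrite('pics/s1.png',cv2.resize(c['img'][130:270,200:400],None,fx=4,fy=4))
E
```

```text
time: 1.77
eef_pos: [443.8, -55.3, 118.9]
ee_rot: [-2.477, -1.93, 0.002]
wrist_force: [-0.6, -0.1, 1.4]
width: 0.5
grasp_force: 0.0
t 1.7667 tcp [443.8 -55.3 118.9] in ledge -33.5 -112.0 F [-0.6 -0.1  1.4] w 0.5049877841226794
shift [ 6.9 -1.5 65.9] turn -0.7380827203347309
```

View pics/s1.png

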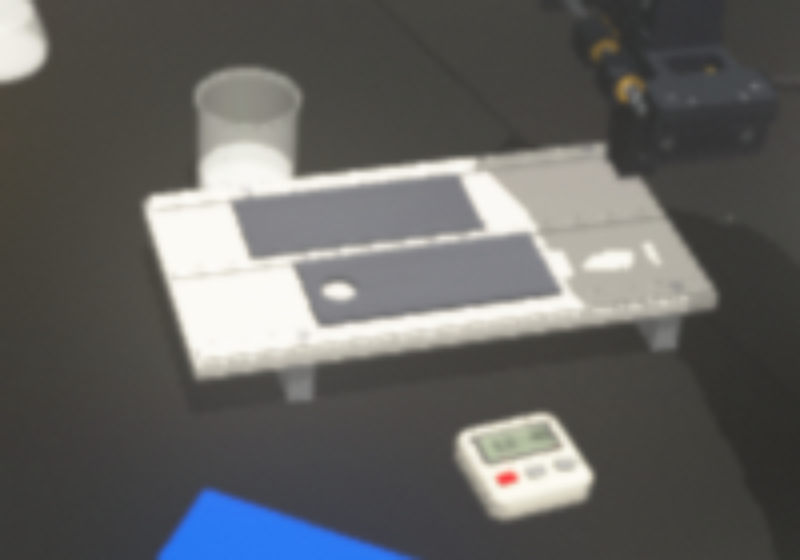

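The crop shows shut fingertips (about 630,165) above the free lane end, with everything undisturbed. I descend to z≈53.

```bash
python3 -m inch '[[[2,-1,15],-0.4],[[5,-1.5,35],-0.7],[[7,-1.5,52],-0.7],[[7,-1.5,60],-0.7],[[7,-1.5,63],-0.7],[[7,-1.5,66],-0.7],[[7,-1.5,66],-0.7]]' 1
python3 -c "
from h import *
rel(np.array([502.3,45.9]),-13.4,(-35,41),53)"
```

```text
time: 2.4
eef_pos: [444.9, -49.9, 54.1]
ee_rot: [2.469, 1.941, 0.0]
wrist_force: [0.1, 0.9, 0.0]
width: 0.5
grasp_force: 0.0
t 2.4 tcp [444.9 -49.9  54.1] in ledge -33.7 -106.5 F [0.1 0.9 0. ] w 0.4934760990137505
shift [147.5  -2.    1.1] turn -0.24282665612051346
```

```bash
python3 -m inch '[[[10,-1,1],0],[[20,-2,1.5],0],[[26,-2,1.5],0],[[31,-2,1.5],0],[[36,-2,1.5],0],[[42,-2,1.5],0],[[48,-2,1.5],0],[[54,-2,1.5],0],[[60,-2,1.5],0],[[60,-2,1.5],0]]' 1
python3 - <<'E'
from h import *
from cell import camera
rel(np.array([502.3,45.9]),-13.4,(-35,41),53)
c=camera('scene');cv2.imwrite('pics/s2.png',cv2.resize(c['img'][130:270,200:400],None,fx=4,fy=4))
E
```

```text
time: 3.23
eef_pos: [457.3, 11.5, 52.3]
ee_rot: [-2.467, -1.945, -0.002]
wrist_force: [-0.1, 0.5, -0.8]
width: 0.0
grasp_force: 0.0
t 3.2333 tcp [457.3  11.5  52.3] in ledge -35.8 -43.9 F [-0.1  0.5 -0.8] w 0.03361792263124571
shift [84.9  0.7 -0.6] turn -0.0856541718470396
```

View pics/s2.png

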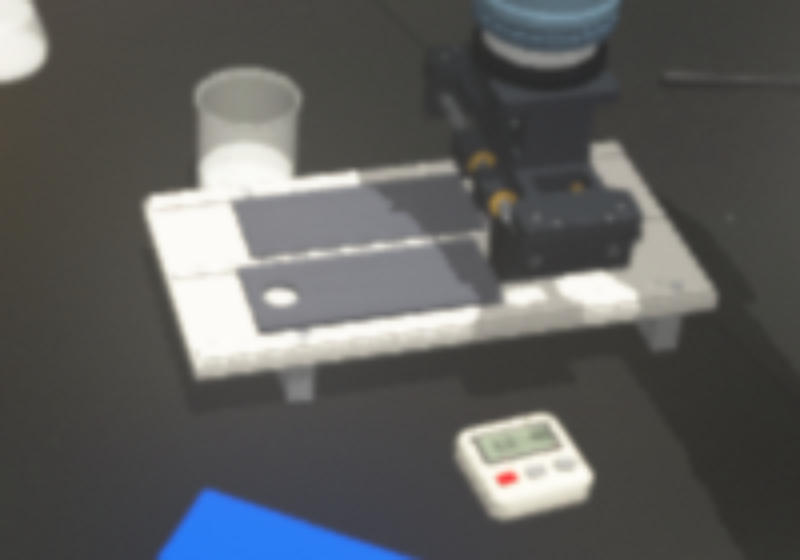

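The hole moved from (338,291) to (280,297), so the plate slides straight and the plain plate is still. I continue by 60 mm, then measure.

```bash
python3 -m inch '[[[5,0.5,-0.5],0],[[11,0.5,-0.5],0],[[18,0.5,-0.5],0],[[25,0.5,-0.5],0],[[32,0.5,-0.5],0],[[39,0.5,-0.5],0],[[46,0.5,-0.5],0],[[53,0.5,-0.5],0],[[60,0.5,-0.5],0],[[60,0.5,-0.5],0]]' 1
python3 - <<'E'
from h import *
from cell import camera
rel(np.array([502.3,45.9]),-13.4,(-35,41),53)
c=camera('scene');cv2.imwrite('pics/s3.png',cv2.resize(c['img'][130:270,200:400],None,fx=4,fy=4,interpolation=cv2.INTER_CUBIC))
c=camera('top');cv2.imwrite('pics/t3.png',cv2.resize(c['img'][140:260,205:385],None,fx=4,fy=4,interpolation=cv2.INTER_CUBIC))
E
```

```text
time: 4.12
eef_pos: [471.9, 70.0, 52.9]
ee_rot: [-2.466, -1.945, -0.002]
wrist_force: [-0.6, -0.6, -0.1]
width: 0.6
grasp_force: 0.0
t 4.1167 tcp [471.9  70.   52.9] in ledge -35.2 16.4 F [-0.6 -0.6 -0.1] w 0.6296479992259144
shift [24.6  0.1 -0.1] turn -0.06655650201525987
```

View pics/t3.png

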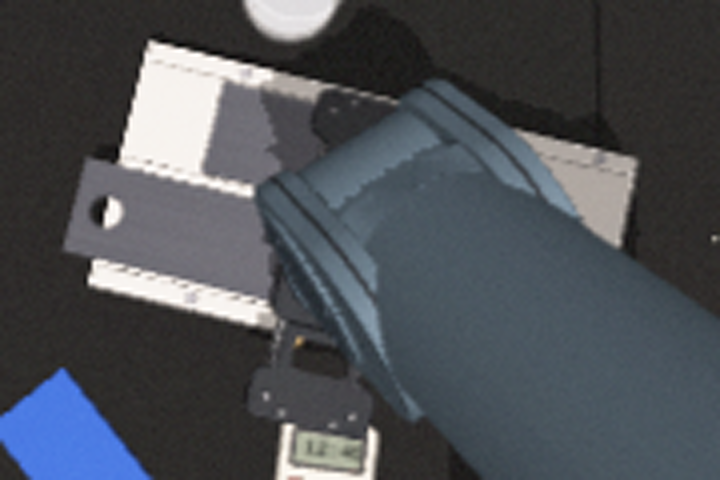

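The ledge end runs through the hole at crop (106,211), which is half dark and half white. The plate end is at about (76,203). Now computing the overhang.

Run:
```python
import pickle
from h import *
c=pickle.load(open('c0.pkl','rb'))['top']
X=np.array([np.cos(np.radians(-13.4)),np.sin(np.radians(-13.4))]);e=np.array([-X[1],X[0]])
for n,p,z in(('end',(76,203),56),('hole',(106.5,211),56),('ledge end',(121,160),54),('ledge end2',(89,285),54)):
    print(n,(ray(c,(205+(p[0]+.5)/4-.5,140+(p[1]+.5)/4-.5),z)[0,:2]-[502.3,45.9])@e)
```

```text
end 178.3451709434395
hole 158.6941612477468
ledge end 157.78705992149006
ledge end2 158.2161106687251
```

Overhang is about 19 mm, so push 21 mm more to reach about 40, then back off and lift.

```bash
python3 -m inch '[[[4,0,0],0],[[8,0,0],0],[[12,0,0],0],[[16,0,0],0],[[19,0,0],0],[[21,0,0],0],[[21,0,0],0],[[15,0,0],0],[[5,0,0],0],[[-10,0,0],0]]' 1 && python3 -m inch '[[[-10,0,0],0],[[-12,0,-20],0],[[-20,0,-50],0],[[-45,0,-80],0],[[-75,0,-100],0],[[-110,0,-110],0],[[-150,0,-110],0],[[-190,0,-110],0],[[-225,0,-110],0],[[-260,0,-110],0]]' 1
python3 - <<'E'
from h import *
from cell import camera
c=camera('top');cv2.imwrite('pics/t4.png',cv2.resize(c['img'][140:280,170:380],None,fx=3.5,fy=3.5,interpolation=cv2.INTER_CUBIC))
E
```

```text
time: 5.05
eef_pos: [469.0, 58.1, 52.8]
ee_rot: [-2.467, -1.945, -0.001]
wrist_force: [-0.0, -0.3, -0.2]
width: 0.5
grasp_force: 0.0
time: 5.88
eef_pos: [406.3, -197.3, 162.9]
ee_rot: [2.47, 1.941, -0.001]
wrist_force: [0.9, -0.1, -0.3]
width: 0.4
grasp_force: 0.0
```

View pics/t4.png

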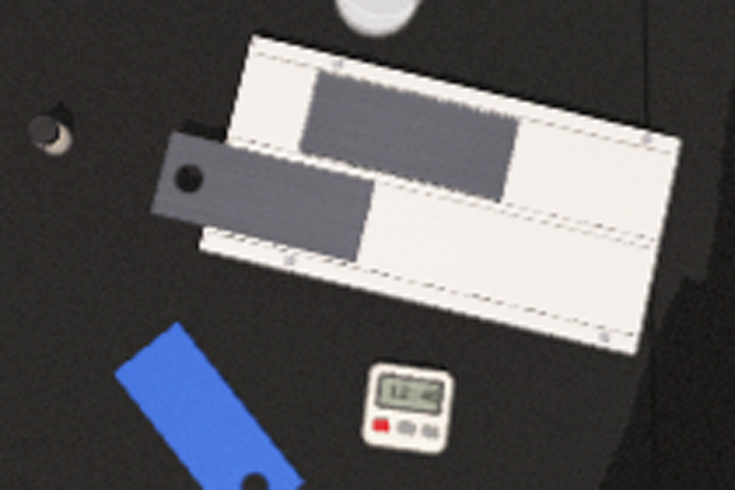

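The whole hole (188,178) is dark and past the ledge end. The plate end (162,173) to the ledge edge (218,186) is about 41 mm of 150, and the other objects are unmoved.

```bash
python3 -c "
from cell import ticket;print(ticket.job_done())"
```

```text
the job is handed in; nothing more can be done
None
```

I pushed the drilled plate until about 41 mm of its 150 mm stuck out past the ledge end, with the whole hole clear; it looked flat from above, nothing else had visibly moved, and I handed the job in just after 5.9 s on the robot's clock.

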